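# Wind the work slide in, then slide the scriber carriage to its notch and hold it

### The arm

A 6-joint arm with a two-finger parallel gripper is mounted at the origin on the work surface. World frame = base frame: x ahead of the robot, y to its left, z up, the work surface at z = 0. Lengths are in mm, angles in rad, forces in N, time in s.
With the tool pointing down it reaches from about 400 to 925 mm from the base axis. Payload 12.5 kg.
Tool frame: the origin (TCP) lies on the centre line of the jaws, within the pads' length; the fingertips stand 25 mm ahead of it and the grasp point (between the pads) lies 6 mm ahead of it (env.tip_extent is the distance from the TCP to the fingertips, in mm); x points along the fingers, z is the direction in which the jaws open and shut, and the axes are right-handed (so a half turn about x gives the same grasp; the last joint's range is limited). The gripper opens to 95 mm and grips with 3 to 60 N. Pads are 20 mm wide; open, the fingers measure 119 mm over their backs; the gripper's body (75 mm by 180 mm) begins 59 mm behind the grasp point.
Start: joints at [1.177, 0.491, 1.559, -0, 1.092, -0.106], TCP at [177.385, 599.319, 199.961] pointing down, gripper open.
Joint ranges: [-3.1, 3.1], [-0.84, 2.19], [0.05, 2.79], [-1.13, 4.28], [0.06, 2.93], [-2.69, 2.69]. Speed limits (rad/s): [2.22, 2.22, 2.79, 3.14, 3.14, 3.14].

### API

Orientations are given as [roll, pitch, yaw] about the fixed x, y, z axes, in that order (R = Rz(yaw) Ry(pitch) Rx(roll)).
In Python, from cell import env gives the robot as it stands.
- The arm moves only by the tool step_arm, never from a script. Its argument "rows" is a list of rows, each a list of 6 numbers: the shift along the tool's x, y, z in mm, then the turn, a rotation vector about the tool's x, y, z in rad. In form: [[x, y, z, wx, wy, wz], ...]. A call has 1 to 8 rows; each row shifts and turns the pose as measured when the row begins, along the tool's axes as they then stand; what a row does not reach is not made up. A row lasts 1/8 s, in which the tool goes at most 62.5 mm and 10.7 degrees, less where a joint would pass 70% of its speed; a pose out of reach is approached as far as the arm can. A call is refused whole if a number of a shift passes 62.5 or a number of a turn 0.188, either way. A call with a gripper value outside its range is refused whole. "grip" is the finger opening in mm, from 0 to 95.1, set as the call begins (left out, the last holds). The fingers move at their own pace and stop on an object; the grip force is fixed at half the most. Time passes only in rows, so rows that do not move let the fingers close. It gives the time, the measured TCP pose, the force and the opening at its end, in the units of the state.
- env.state(): the state, without advancing time (a new reading comes with each control period).
- env.read_camera(name): name is "side" or "top"; returns the picture (480x640x3 uint8, red, green, blue); there is no depth.
- env.get_calibration(name): a dict with "fx", "fy", "cx", "cy" (pixels), "D" ([k1, k2, p1, p2, k3] as OpenCV has them; the pictures are not rectified), "pose" (4x4, takes a point from camera to world coordinates). Camera axes: x right, y down, z forward; pixel columns grow to the right and rows downward; lengths in mm; the calibration is good to about 2 mm. A picture is of the moment at which its call begins. get_calibration takes no time and is no camera call.
- env.job_done(): hands the job in, once; it reports no verdict.
The state is a dict: "t": time; "joints": joint angles; "qvel": joint speeds; "tau": joint torques, N m; "eef_pos": TCP position; "tcp_rot": TCP orientation; "ft_force": force on the tool from outside, world axes, zero at the start; "moment": the same for the moment, N m; "opening": opening from 0.0 (shut) to 1.0 (fully open).
Only numpy, scipy, OpenCV 4.12 (cv2) and the standard library are available. Lean on these libraries where they do the work, as an engineer would, in place of code of your own. Each camera call takes 0.05 s, during which the arm holds its last target.

### The job

On the marking-out jig, first turn the handwheel clockwise (seen from above) by its square boss, taking as many grasps as you need, until the small index bar on the wheel lines up with the fixed fin on the gearbox, and leave it there. Then take the scriber carriage by its upright wooden grip and slide it along the rail, away from the handwheel, until you feel its spring ball drop into the groove in the rail strip; finish with the fingers still closed on the grip, holding the carriage in that notch. Leave the mallet, gouge and sharpening stone lying as they are.

Things in the scene. Friction and masses are not known exactly. Their poses are not given: they have to be found in the camera images.
- jig: Fixed jig: plywood board 400 (x) x 470 (y) x 25 mm; origin at the centre of its underside, z up. Its y axis runs along the rail, away from the handwheel. The rail, 50 mm wide, on two posts, lies over x = +50 mm; the steel strip in it has its top 110 mm above the table. On the rail's -x side lies a slide with a framed carved panel (below 80 mm), driven by the handwheel.
- wheel_grip (a point): Point on the handwheel's vertical axis, 99 mm above the table, the height to grip; at jig (-80, -175) mm. Dark steel disc, 96 mm across, top at 72 mm; on it a black square boss 30 x 30 mm, from 72 to 114 mm. Site axes turn with the wheel, square to the boss's flats. A light metal index bar (24 x 8 mm) lies on the disc near its rim, on the point's -x side.
- wheel (a joint): Angle of the handwheel (rad): 0 when the index bar is at the fixed fin (a steel fin just outside the rim on the jig's -x side, top at 75 mm); negative before, growing clockwise seen from above. Starts between -3.1 and -2.0. Stiff (about 0.12 N m), stays where it is left. At angle q the boss's flats are turned by -q (anticlockwise positive) from the jig's x and y axes.
- carriage: Scriber carriage; origin at the centre of its underside, 110 mm above the table, axes as the jig's. Steel block 56 (x) x 60 (y) mm, up to z = 22 mm; on it a dark wooden grip 24 x 24 mm from z = 22 to 67 mm. A thin arm reaches 85 mm to -x, below z = 25 mm. Slides only along the jig's y, friction about 1.5 N; starts between y = -70 and -20 mm of the jig, end stop at y = +175 mm.
- detent (a joint): Drop (m) of the 18 mm spring ball under the carriage's middle: 0 on the strip's top, about 0.005 when seated in the groove. The strip's only groove is 14 mm wide, its middle somewhere between y = +50 and +130 mm of the jig (varies; visible from above). The ball pulls the carriage in (up to 5 N) from 7 mm before the middle; dragging it out again takes about 8 N.
- mallet: Square-headed wooden mallet, 250 mm long along its x, head 100 mm wide and 70 mm high, lying on the table to the left of the jig; not to be moved. Origin on the table below it.
- gouge: Carving gouge, 245 mm long, 20 mm high, lying to the right of the jig; not to be moved. Origin on the table, near its middle.
- stone: Grey sharpening stone 40 x 100 x 20 mm lying on the jig's board beyond the rail (+x); not to be moved. Origin at the centre of its underside.

How it is judged (in metres and radians):
On the way, in this order (a step that is already met when the one before it is completed fails the run):
1. the handwheel is set with its index bar at the fixed fin, at rest and let go (value of joint wheel between -0.14 and 0.14 rad and velocity of joint wheel between -0.1 and 0.1 rad/s and contact force between the fingers and jig below 1 N), for 0.3 s.
2. the carriage's ball has dropped into the groove while the fingers hold the carriage (value of joint detent above 0.003 m and contact force between the fingers and carriage above 3 N), for 0.3 s.
At the end, for the whole second after the job is handed in: The handwheel's index bar is within 0.14 rad (8 degrees) of the fixed fin, the spring ball sits in the groove (dropped by more than 3 of about 5 mm: the carriage within about 2 mm of the notch), the carriage is at rest (below 10 mm/s) and the fingers press on the carriage with more than 3 N (all of step 2 and value of joint wheel between -0.14 and 0.14 rad and linear speed of carriage below 0.01 m/s); the arm keeps its last pose, push and grip.
It fails at once if the mallet is moved by more than 30 mm (distance of mallet from where it was at the start of the episode above 0.03 m).
It fails at once if the gouge is moved by more than 30 mm (distance of gouge from where it was at the start of the episode above 0.03 m).
It fails at once if the stone is moved by more than 30 mm (distance of stone from where it was at the start of the episode above 0.03 m).
It also fails if it takes over 72 s, if anything falls off the work surface, if the arm or the gripper's body presses on something with over 40 N, if the wrist force passes 120 N, or if a joint passes its speed limit or range.

## Working session

There is one attempt and no reset: what is moved stays moved. The work goes in short steps, Python scripts to look and compute and a tool call to move; the robot and the scene stay as the last step left them, time stands still between calls to the robot, and variables do not carry over. Pictures are saved under pics/ and viewed, and the job is handed in when it is done.

Besides the shell and the picture viewer there is one more tool, called after "Call:" as name([rows], argument=value, ...), one row to a line, values as JSON. step_arm: Moves the arm, as the interface text tells. Its arguments: {"type":"object","properties":{"rows":{"type":"array","items":{"type":"array","items":{"type":"number"}}},"grip":{"type":"number"}},"required":["rows"]}

```bash
ls; mkdir -p pics
python3 - <<'E'
from cell import env
import cv2,numpy as np
s=env.state();print({k:np.round(v,3).tolist() for k,v in s.items()})
for n in("top","side"):
    im=env.read_camera(n);cv2.imwrite(f"pics/{n}0.png",im[...,::-1]);c=env.get_calibration(n);print(n,c)
E
```

```text
pics
{'t': 0.0, 'joints': [1.177, 0.492, 1.559, -0.0, 1.092, -0.106], 'qvel': [-0.001, 0.0, -0.0, 0.0, 0.0, 0.0], 'tau': [-0.0, -61.265, -25.818, 0.069, 0.048, -0.0], 'eef_pos': [177.261, 599.064, 199.355], 'tcp_rot': [3.048, 1.57, -1.952], 'ft_force': [0.468, 0.184, -0.178], 'moment': [-0.021, -0.005, 0.008], 'opening': 1.002}
top {'fx': 463.8695818487143, 'fy': 463.8695818487143, 'cx': 323.6231421636309, 'cy': 239.858921741202, 'D': array([-0.12102487,  0.        ,  0.        ,  0.        ,  0.        ]), 'pose': array([[ 6.79881289e-03, -9.85664772e-01,  1.68578568e-01,
         3.63254785e+02],
       [-9.99872419e-01, -4.26404182e-03,  1.53935919e-02,
        -1.93595802e+00],
       [-1.44540952e-02, -1.68661719e-01, -9.85568011e-01,
         1.24726309e+03],
       [ 0.00000000e+00,  0.00000000e+00,  0.00000000e+00,
         1.00000000e+00]])}
side {'fx': 536.1848049630232, 'fy': 536.1848049630232, 'cx': 328.56354909495667, 'cy': 243.15702474070278, 'D': array([-0.11201175,  0.        ,  0.        ,  0.        ,  0.        ]), 'pose': array([[ 9.91172225e-01, -8.00199764e-02,  1.05709146e-01,
         4.41452476e+02],
       [-1.32168652e-01, -5.33564286e-01,  8.35368542e-01,
        -1.09570616e+03],
       [-1.04435460e-02, -8.41965532e-01, -5.39430233e-01,
         7.94007927e+02],
       [ 0.00000000e+00,  0.00000000e+00,  0.00000000e+00,
         1.00000000e+00]])}
```

View pics/top0.png

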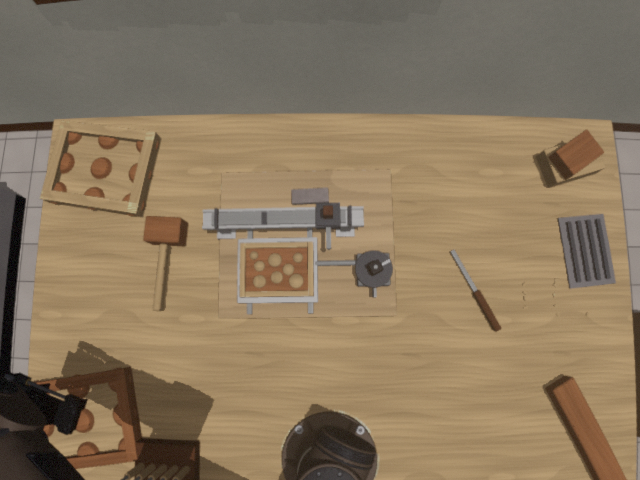

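View pics/side0.png

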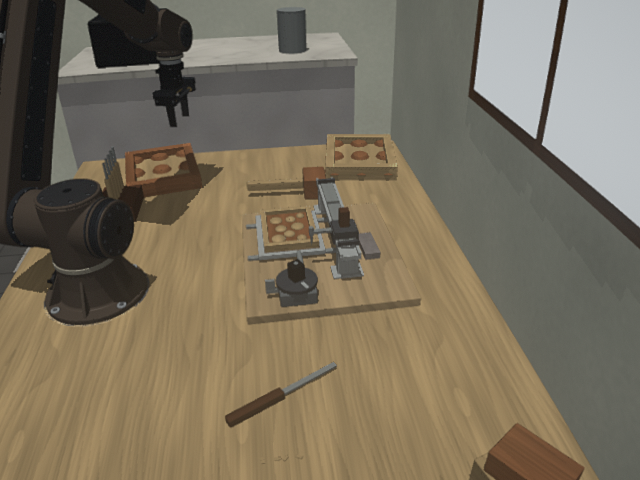

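The top view shows the board at columns 219-396 and rows 169-318, the wheel near (374,267), the carriage grip near (327,212), and a dark line across the strip near (264,217). I'll zoom in on these.

```bash
cat > h.py <<'E'
import cv2,numpy as np
from cell import env
def ray(n,uv,z):
    c=env.get_calibration(n);K=np.array([[c['fx'],0,c['cx']],[0,c['fy'],c['cy']],[0,0,1]])
    p=cv2.undistortPoints(np.array(uv,float).reshape(-1,1,2),K,c['D']).reshape(-1,2)
    d=np.c_[p,np.ones(len(p))]@c['pose'][:3,:3].T;o=c['pose'][:3,3]
    return o+d*((z-o[2])/d[:,2])[:,None]
def proj(n,P):
    c=env.get_calibration(n);K=np.array([[c['fx'],0,c['cx']],[0,c['fy'],c['cy']],[0,0,1]])
    T=np.linalg.inv(c['pose']);return cv2.projectPoints(np.array(P,float).reshape(-1,1,3),cv2.Rodrigues(T[:3,:3])[0],T[:3,3],K,c['D'])[0].reshape(-1,2)
E
python3 - <<'E'
import cv2
from h import *
a=cv2.imread('pics/top0.png')
cv2.imwrite('pics/z1.png',cv2.resize(a[160:325,200:400],None,fx=4,fy=3.6*4/3.6*0.9,interpolation=cv2.INTER_CUBIC))
w=cv2.resize(a[235:305,340:410],None,fx=8,fy=8,interpolation=cv2.INTER_CUBIC);cv2.imwrite('pics/z2.png',w)
print(ray('top',[(221,170),(392,169),(395.5,317.5),(218.5,317.5)],25).round(1))
E
```

```text
[[ 768.   303.7   25. ]
 [ 771.2 -169.9   25. ]
 [ 367.6 -171.8   25. ]
 [ 363.8  292.5   25. ]]
```

View pics/z1.png

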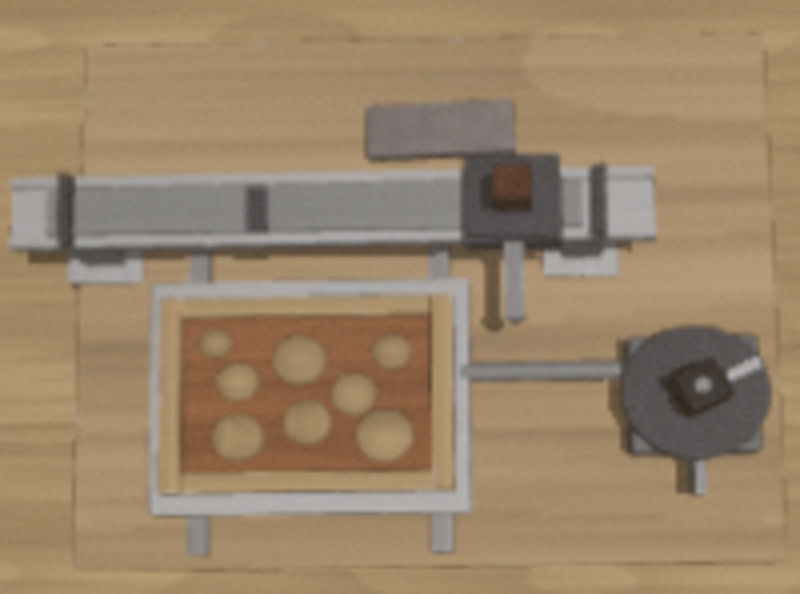

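View pics/z2.png

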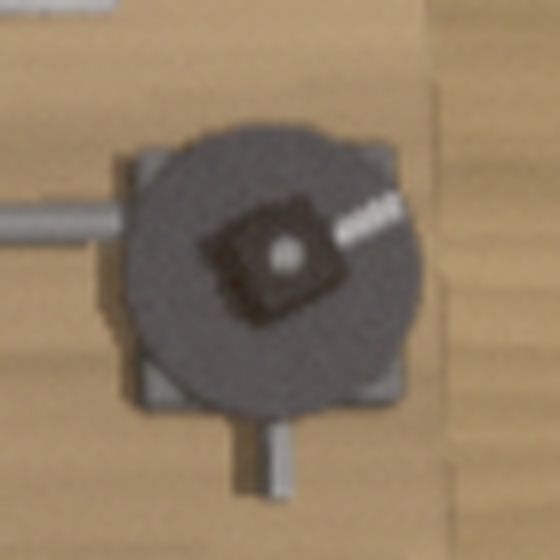

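The zooms show the groove at zoom (257,208). The wheel disc is centred near (374,267), the index bar points right and slightly up at about (386,262), and the fin is at the bottom, around (375,292). Next I'll measure these with masks.

Run:
```python
from h import *
a=cv2.imread('pics/top0.png').astype(int)
b,g,r=a[...,0],a[...,1],a[...,2]
sat=a.max(2)-a.min(2); v=a.max(2)
# index bar
def blob(m,box,name,z):
    x0,y0,x1,y1=box;q=np.zeros(m.shape,np.uint8);q[y0:y1,x0:x1]=m[y0:y1,x0:x1]
    n,l,st,ce=cv2.connectedComponentsWithStats(q);
    i=1+np.argmax(st[1:,4]);p=np.argwhere(l==i)[:,::-1].astype(np.float32)
    P=ray('top',p,z)[:,:2];rc=cv2.minAreaRect(P.astype(np.float32))
    print(name,st[i].tolist(),ce[i].round(2),'world',P.mean(0).round(1),'rect',np.round(rc[0],1),np.round(rc[1],1),round(rc[2],1));return p,P
blob((v>135)&(sat<30),(375,245,400,285),'bar',76)
blob((v<70),(362,255,385,280),'boss',114)
p,_=blob((v<110)&(sat<40),(350,245,396,292),'disc',72)
c,rad=cv2.minEnclosingCircle(p);print('disc circle',c,rad,ray('top',[c],72))
m=((v>100)&(v<190)&(sat<25));blob(m,(365,285,384,302),'fin',75)
print('hubtop',ray('top',[(340+(287.5)/8-.5,235+255.5/8-.5)],118))
blob((v<100)&(r>b+15),(318,200,338,222),'grip',177)
blob((v<110)&(sat<30),(255,205,273,230),'groove',110)
blob((v<95)&(sat<40),(310,195,345,235),'block',132)
for y in (214,217,220): print(a[y,255:275].max(1))
# rail edges
for x in (225,240,285,300): print(x,a[200:235,x].max(1).tolist())
for x in (165,300): pass
```

```text
bar [382, 259, 8, 6, 25] [385.76 261.68] world [ 508. -142.] rect [ 507.9 -141.6] [ 6.8 21.9] 26.7
boss [365, 260, 18, 16, 155] [373.09 267.48] world [ 488.9 -106.1] rect [ 489.6 -107.4] [32.9 37.7] 26.6
disc [353, 251, 39, 41, 1168] [371.69 269.54] world [ 488.3 -106.4] rect [ 484.8 -107.3] [ 97.  102.3] 89.8
disc circle (371.5, 270.0) 22.29920196533203 [[ 487.04041241 -105.87939824   72.        ]]
fin [374, 287, 3, 10, 25] [374.88 292.16] world [ 430.7 -113.7] rect [ 432.3 -114. ] [ 5.  22.7] 89.5
hubtop [[ 490.98484499 -111.53708294  118.        ]]
grip [322, 205, 11, 14, 132] [327.45 211.25] world [615.1   6.2] rect [614.5   7.3] [31.6 23.7] 0.2
groove [261, 212, 6, 13, 71] [263.63 217.75] world [613.6 167.3] rect [613.  167.7] [31.1 12.7] 1.7
block [315, 202, 30, 29, 583] [327.64 216.84] world [611.6   6. ] rect [613.8   1.6] [70.9 71.1] 0.6
[136 136 136 135 136 134 109  85  79  80  81  96 124 132 132 132 133 132
 131 132]
[134 133 136 134 133 131 107  84  80  80  80  95 124 132 133 134 132 133
 134 133]
[136 133 136 135 134 133 108  88  81  82  79  96 124 132 133 132 133 135
 133 133]
225 [162, 163, 165, 169, 170, 171, 175, 174, 170, 166, 163, 144, 128, 132, 133, 134, 132, 134, 132, 131, 133, 131, 134, 135, 121, 131, 155, 159, 127, 87, 83, 82, 89, 118, 153]
240 [158, 162, 164, 168, 169, 173, 175, 172, 168, 166, 163, 151, 137, 134, 135, 134, 133, 134, 132, 132, 134, 136, 135, 134, 121, 147, 162, 146, 109, 88, 95, 103, 146, 165, 166]
285 [162, 164, 168, 172, 174, 174, 173, 172, 170, 171, 150, 132, 135, 136, 135, 132, 135, 136, 130, 135, 136, 139, 135, 124, 152, 171, 159, 124, 98, 93, 103, 148, 167, 169, 166]
300 [127, 125, 121, 99, 114, 154, 171, 171, 170, 160, 142, 135, 136, 136, 136, 136, 134, 136, 136, 136, 136, 139, 137, 132, 155, 170, 149, 112, 93, 96, 104, 148, 168, 168, 167]
```

Run:
```python
from h import *
from scipy.ndimage import map_coordinates
from scipy.optimize import least_squares
a=cv2.imread('pics/top0.png').astype(float); v=a.max(2)
# rail: outer lower edge (light->dark) and strip edges per column
for nm,lo,hi,sg in(('low',222,231,-1),('up',203,213,1)):
    P=[]
    for x in list(range(222,258,3))+list(range(270,312,3)):
        d=sg*np.gradient(v[lo:hi,x]) if nm=='low' else -np.gradient(v[lo:hi,x])
        k=int(np.argmax(d));k=min(max(k,1),len(d)-2)
        o=(d[k-1]-d[k+1])/(2*(d[k-1]-2*d[k]+d[k+1])+1e-9)
        P.append((x,lo+k+o))
    W=ray('top',P,110)[:,:2]
    f=np.polyfit(W[:,1],W[:,0],1);rs=np.abs(W[:,0]-np.polyval(f,W[:,1]));g=rs<2
    f=np.polyfit(W[g,1],W[g,0],1);print(nm,'dx/dy',f.round(4),'x at y=0,167',np.polyval(f,[0,167]),g.sum(),np.median(rs))
# disc
c0=proj('top',[[487,-107,72]])[0];E=[]
for t in np.radians(np.r_[-25:26:5,65:80:5,160:205:5,250:290:5]):
    # world direction t
    s=np.arange(40,58,.5);W=np.c_[487+s*np.cos(t),-107+s*np.sin(t),np.full(len(s),72)]
    p=proj('top',W);I=map_coordinates(cv2.GaussianBlur(a,(0,0),.6).max(2),[p[:,1],p[:,0]],order=1);k=np.argmax(np.gradient(I));E.append(W[k,:2])
E=np.array(E)
r=least_squares(lambda q:np.hypot(E[:,0]-q[0],E[:,1]-q[1])-q[2],[487,-107,48],loss='soft_l1');print(r.x,r.fun.round(1))
# boss corners-ish zoom dot at 114
print(ray('top',[(375.4,266.4)],114),ray('top',[(385.8,261.7)],76))
```

```text
low dx/dy [-2.400000e-02  5.932441e+02] x at y=0,167 [593.24413561 589.2306771 ] 26 0.17306394779984657
up dx/dy [-2.980000e-02  6.375419e+02] x at y=0,167 [637.54194927 632.56835386] 26 0.5444166495421427
[ 490.41905051 -109.89927519   48.80075455] [ 0.4  0.  -0.3 -0.1  0.1 -2.6 -0.8 -1.  -0.2  0.1 -0.   0.6  0.9  3.8
 -0.1 -0.7  1.1 -0.1  2.2 -0.5 -1.3 -1.1 -2.4  0.3 -0.   0.1  0.7  0.4
  0.1  0.8  0.1]
[[ 491.52953972 -111.8340589   114.        ]] [[ 507.93834477 -142.1385106    76.        ]]
```

Run:
```python
from h import *
from scipy.spatial.transform import Rotation as R
s=env.state();M=R.from_euler('xyz',s['tcp_rot']).as_matrix();print(M.round(3));print(np.degrees(np.arctan2(M[1,2],M[0,2])))
```

```text
[[-0.    -0.959  0.284]
 [-0.001  0.284  0.959]
 [-1.     0.    -0.001]]
73.51098206701145
```

Call:
step_arm([
  [-5,-50,-26,0,0,0],
  [-5,-50,-26,0,0,0],
  [-5,-50,-26,0,0,0],
  [-5,-50,-26,0,0,0],
  [-5,-50,-26,0,0,0],
  [-5,-50,-26,0,0,0],
  [-5,-50,-26,0,0,0],
  [-5,-50,-26,0,0,0],
])

```text
t: 1.1
eef_pos: [508.7, 278.8, 238.2]
tcp_rot: [2.7, 1.566, -2.294]
ft_force: [0.5, 0.5, 0.5]
opening: 1.003
```

Call:
step_arm([
  [0,-13,-54,0,0,0],
  [0,-13,-54,0,0,0],
  [0,-13,-54,0,0,0],
  [0,-13,-54,0,0,0],
  [0,-13,-54,0,0,0],
  [0,-13,-54,0,0,0],
  [0,-13,-54,0,0,0],
  [0,0,0,0,0,0],
], grip=70)

```text
t: 2.1
eef_pos: [490.7, -125.0, 237.6]
tcp_rot: [2.482, 1.564, -2.516]
ft_force: [-0.3, 0.4, -0.3]
opening: 0.741
```

Call:
step_arm([
  [0,0,0,0.16,0,0],
  [0,0,0,0.16,0,0],
  [0,0,0,0.16,0,0],
  [0,0,0,0.16,0,0],
  [0,0,0,0.17,0,0],
  [0,0,0,0,0,0],
])

```text
t: 2.85
eef_pos: [489.9, -121.0, 236.4]
tcp_rot: [2.887, 1.562, -2.944]
ft_force: [0.2, -0.6, -0.1]
opening: 0.738
```

```bash
cat >> h.py <<'E'
from scipy.spatial.transform import Rotation as R
def go(x,y,z=None,yaw=None):
    s=env.state();M=R.from_euler('xyz',s['tcp_rot']).as_matrix();p=np.array(s['eef_pos'])
    ph=np.degrees(np.arctan2(M[1,2],M[0,2]))
    print('t',s['t'],'pos',p.round(1),'zyaw',ph.round(2),'down',M[:,0].round(4),'F',np.round(s['ft_force'],1),'mom',np.round(s['moment'],2),'open',round(s['opening']*95.1,1),'j6',round(s['joints'][5],2))
    t=np.array([x,y,p[2] if z is None else z]);print('tool shift',(M.T@(t-p)).round(1))
    if yaw is not None: print('turn x',np.radians(ph-yaw).round(3))
    d=np.array([0,0,-1.]);print('tilt fix (tool y,z)',(M.T@np.cross(M[:,0],d)).round(4))
E
python3 -c "
from h import *
go(490.5,-110.5,105,27)"
```

```text
t 2.85 pos [ 489.9 -121.   236.4] zyaw 25.92 down [-0.0084 -0.0017 -1.    ] F [ 0.2 -0.6 -0.1] mom [-0.1  0.  -0. ] open 70.1 j6 -0.82
tool shift [131.4   8.9   6.2]
turn x -0.019
tilt fix (tool y,z) [ 0.     -0.0083 -0.0022]
```

Call:
step_arm([
  [25,4,3,-0.02,-0.008,-0.002],
  [25,4,3,0,0,0],
  [25,0,0,0,0,0],
  [0,0,0,0,0,0],
])

```text
t: 3.35
eef_pos: [491.7, -108.9, 159.8]
tcp_rot: [0.078, 1.57, 0.571]
ft_force: [-0.0, 0.4, 0.7]
opening: 0.736
```

```bash
python3 -c "
from h import *
go(490.5,-110.5,105,27)
im=env.read_camera('top')[...,::-1]
cv2.imwrite('pics/t1.png',cv2.resize(im[215:325,320:430],None,fx=5,fy=5))
im=env.read_camera('side')[...,::-1]
cv2.imwrite('pics/s1.png',cv2.resize(im[180:320,230:370],None,fx=4,fy=4))
"
```

```text
t 3.35 pos [ 491.7 -108.9  159.8] zyaw 28.22 down [ 3.e-04  2.e-04 -1.e+00] F [-0.   0.4  0.7] mom [-0.1   0.03  0.  ] open 70.0 j6 -0.84
tool shift [54.8 -0.9 -1.9]
turn x 0.021
tilt fix (tool y,z) [ 0.      0.0004 -0.    ]
```

View pics/s1.png

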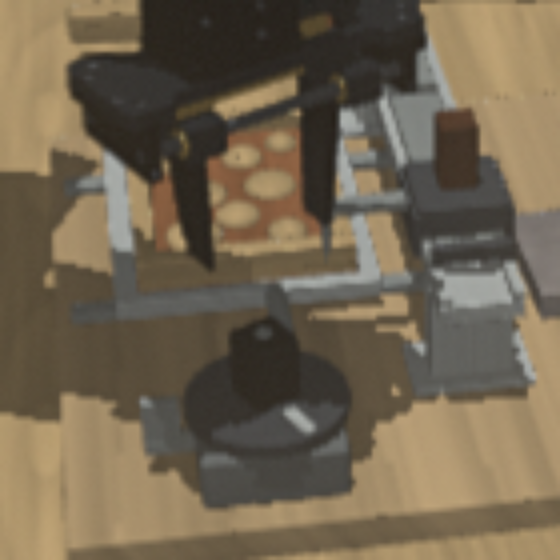

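View pics/t1.png

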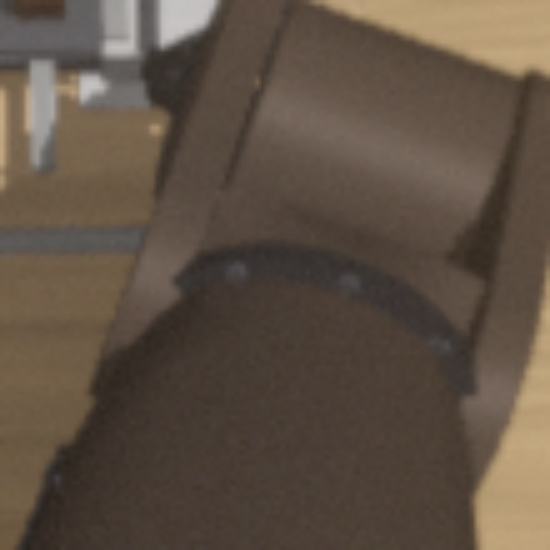

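The side view shows the fingertips at zoom (210,265) and (330,255), with the boss top at (264,332). I'll check that against the projection.

```bash
python3 -c "
from h import *
print((proj('side',[[490.5,-110.5,114],[491.7,-108.9,134.8]])-[230,180])*4)
print(ray('side',[(230+264/4,180+332/4)],114))
"
```

```text
[[260.62852981 329.66335614]
 [260.89111447 296.91283321]]
[[ 492.17650278 -113.05598014  114.        ]]
```

```bash
python3 -c "
from h import *
print(env.tip_extent)
im=cv2.imread('pics/s1.png')
print(env.state()['eef_pos'])
z=np.array([np.cos(np.radians(28.2)),np.sin(np.radians(28.2)),0])
c=np.array([491.7,-108.9,134.8])
for k in(-41,-35,35,41):
  p=(proj('side',[c+k*z])[0]-[230,180])*4+1.5;cv2.circle(im,tuple(int(x) for x in p),4,(0,0,255),-1)
g=cv2.convertScaleAbs(im,alpha=1.8,beta=30)
cv2.imwrite('pics/s1b.png',g)
"
```

```text
25.0
[ 492.65813973 -109.35742212  161.48611053]
```

View pics/s1b.png

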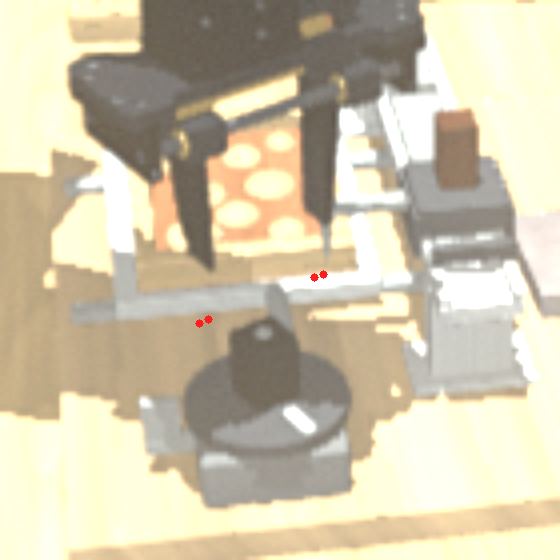

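```bash
python3 -c "
from h import *
im=env.read_camera('side')[...,::-1]
cv2.imwrite('pics/s2.png',cv2.convertScaleAbs(cv2.resize(im[200:270,260:330],None,fx=9,fy=8.5,interpolation=cv2.INTER_NEAREST),alpha=1.5))
"
```

```text
(no output)
```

View pics/s2.png

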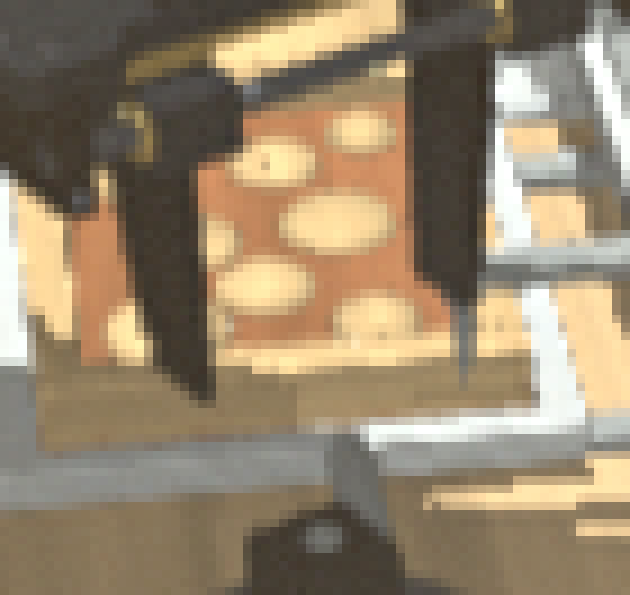

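```bash
python3 -c "
from h import *
im=cv2.imread('pics/side0.png')
z=np.array([.284,.959,0]);c=np.array([177.3,599.1,199.4])
for dz in (0,-25):
  for k in(-47.5,47.5):
    p=proj('side',[c+k*z+[0,0,dz]])[0];print(p);cv2.circle(im,tuple(int(round(x)) for x in p),1,(0,0,255),-1)
cv2.imwrite('pics/s3.png',cv2.resize(im[0:150,100:250],None,fx=4,fy=4,interpolation=cv2.INTER_NEAREST))
# slow approach check
im=cv2.imread('pics/t1.png')
"
```

```text
[174.42794264 130.11742384]
[185.77674602 119.83077703]
[175.61788254 137.54462429]
[186.8288777  126.99254895]
```

View pics/s3.png

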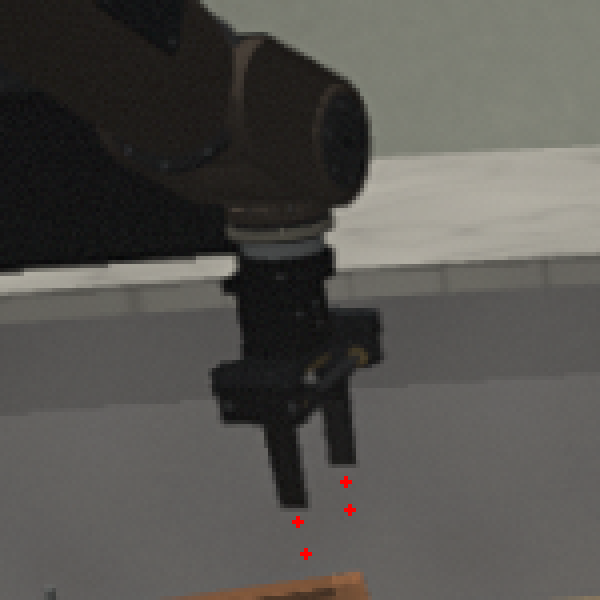

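The visible fingertips sit about 13 px (roughly 30 mm) above where the pose projects them, at the start pose as well. The boss projects to within 2 mm. I'll descend and let the close decide: the opening should stop at 30 mm if I'm on the boss.

Call:
step_arm([
  [14,-2,-2,0.02,0,0],
  [14,0,0,0,0,0],
  [14,0,0,0,0,0],
  [0,0,0,0,0,0],
])

```text
t: 4.0
eef_pos: [492.5, -112.7, 118.1]
tcp_rot: [-0.78, 1.564, -0.31]
ft_force: [0.5, 0.2, 0.1]
opening: 0.74
```

```bash
python3 -c "
from h import *
go(491,-111.5,105,27)
im=env.read_camera('side')[...,::-1]
cv2.imwrite('pics/s4.png',cv2.resize(im[200:290,250:340],None,fx=7,fy=6.6,interpolation=cv2.INTER_NEAREST))
"
```

```text
t 4.0 pos [ 492.5 -112.7  118.1] zyaw 26.92 down [ 0.006  -0.0019 -1.    ] F [0.5 0.2 0.1] mom [-0.1   0.01 -0.07] open 70.4 j6 -0.83
tool shift [13.   1.9 -0.9]
turn x -0.001
tilt fix (tool y,z) [0.     0.0045 0.0044]
```

View pics/s4.png

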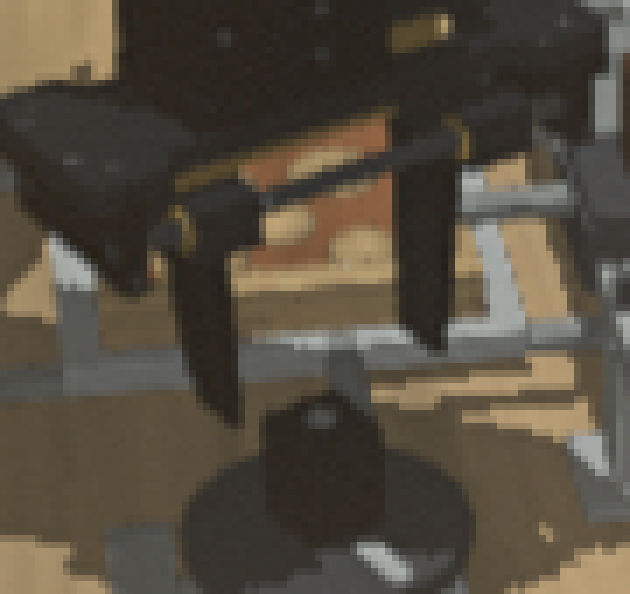

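Call:
step_arm([
  [6,1,-1,0,0.004,0.004],
  [6,1,0,0,0,0],
  [0,0,0,0,0,0],
])

```text
t: 4.42
eef_pos: [491.3, -111.5, 106.2]
tcp_rot: [-0.797, 1.569, -0.327]
ft_force: [-0.0, 0.1, -0.4]
opening: 0.736
```

Call:
step_arm([
  [0,0,0,0,0,0],
  [0,0,0,0,0,0],
  [0,0,0,0,0,0],
  [0,0,0,0,0,0],
], grip=22)

```text
t: 4.92
eef_pos: [491.5, -111.6, 106.7]
tcp_rot: [-0.807, 1.568, -0.337]
ft_force: [-0.7, 0.5, -0.3]
opening: 0.372
```

```bash
python3 -c "
from h import *
go(491,-111.5,105,27)
im=env.read_camera('side')[...,::-1]
cv2.imwrite('pics/s5.png',cv2.resize(im[200:290,250:340],None,fx=7,fy=6.6,interpolation=cv2.INTER_NEAREST))
"
```

```text
t 4.925 pos [ 491.5 -111.6  106.7] zyaw 26.94 down [ 0.0028 -0.001  -1.    ] F [-0.7  0.5 -0.3] mom [-0.01 -0.01  0.02] open 35.4 j6 -0.82
tool shift [ 1.7  0.3 -0.4]
turn x -0.001
tilt fix (tool y,z) [0.     0.002  0.0021]
```

View pics/s5.png

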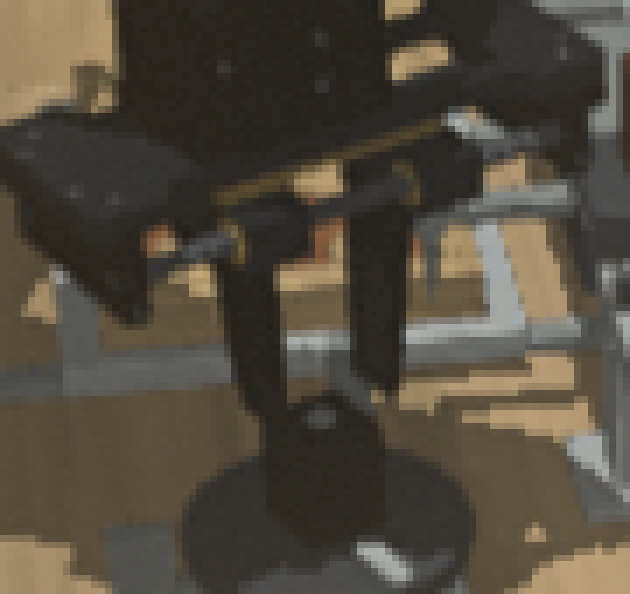

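Call:
step_arm([
  [0,0,0,0,0,0],
  [0,0,0,0,0,0],
  [0,0,0,0,0,0],
])

```text
t: 5.35
eef_pos: [491.5, -111.6, 106.7]
tcp_rot: [-0.802, 1.568, -0.332]
ft_force: [0.0, -0.2, -0.3]
opening: 0.233
```

```bash
python3 -c "
from h import *
go(491,-111.5,105,27)
im=env.read_camera('side')[...,::-1]
cv2.imwrite('pics/s6.png',cv2.resize(im[200:290,250:340],None,fx=7,fy=6.6,interpolation=cv2.INTER_NEAREST))
"
```

```text
t 5.35 pos [ 491.5 -111.6  106.7] zyaw 26.93 down [ 0.0028 -0.001  -1.    ] F [ 0.  -0.2 -0.3] mom [-0.09  0.02 -0.01] open 22.2 j6 -0.82
tool shift [ 1.7  0.3 -0.4]
turn x -0.001
tilt fix (tool y,z) [0.     0.0021 0.0021]
```

View pics/s6.png

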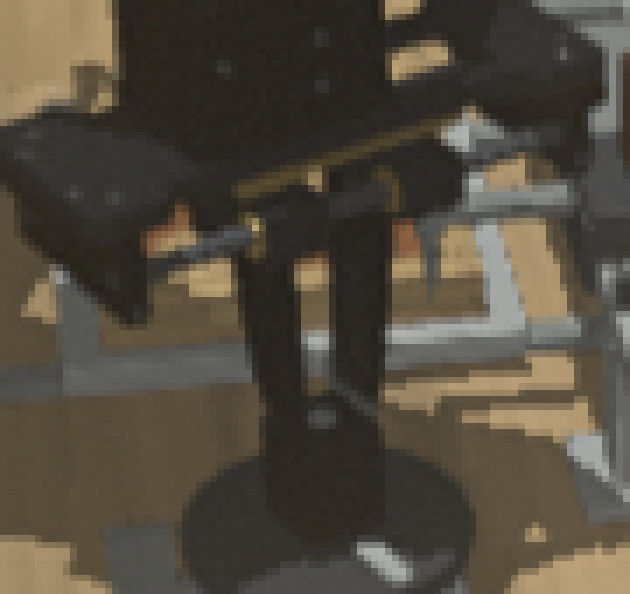

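The jaws closed to 22 mm without meeting the boss, so the tips really are higher than the nominal pose says, or offset in some other way. I'll quantify that from both pictures.

Run:
```python
from h import *
from scipy.optimize import least_squares
def tips(c,yaw,half): 
    z=np.array([np.cos(np.radians(yaw)),np.sin(np.radians(yaw)),0]);c=np.array(c)-[0,0,25];return np.array([c-half*z,c+half*z])
# observed tip-centres (side)
cases=[((177.3,599.1,199.4),73.5,47.5+5,[(173.7,126.5),(185.8,115.7)]),
 ((492.6,-109.4,161.5),28.2,35+5,[(260+195/9,200+390/8.5),(260+447/9,200+298/8.5)]),
 ((492.5,-112.7,118.1),26.9,35+5,[(250+218/7,200+415/6.6),(250+425/7,200+342/6.6)])]
for c,y,h,o in cases:
    o=np.array(o);t=tips(c,y,h)
    for nm,ax in(('xz',[0,2]),('xy',[0,1])):
        def f(q):
            d=np.zeros(3);d[ax]=q;return (proj('side',t+d)-o).ravel()
        r=least_squares(f,[0,0]);print(nm,r.x.round(1),'res',r.fun.round(1))
```

```text
xz [ 0.9 38.2] res [-0.2  0.2  0.3 -0.2]
xy [-16.5 111. ] res [ 0.1 -0.1 -0.1  0.2]
xz [ 2.2 34.5] res [-1.4  0.5  1.5 -0.5]
xy [ 5.1 54.9] res [-0.6  0.1  0.6 -0.2]
xz [ 0.8 36. ] res [-0.6  0.4  0.6 -0.3]
xy [ 3.5 53.2] res [ 0.2  0.  -0.2 -0. ]
```

Call:
step_arm([
  [2,0,0,0,0,0],
  [0,0,0,0,0,0],
])

```text
t: 5.65
eef_pos: [491.5, -111.6, 104.6]
tcp_rot: [-0.805, 1.568, -0.335]
ft_force: [-0.0, 0.0, -1.4]
opening: 0.23
```

The offset is consistent as vertical: +34 to +38 mm in all three poses. A horizontal explanation doesn't hold. I'll probe the boss top (114 mm) with the closed fingers.

Call:
step_arm([
  [1.5,0,0,0,0,0],
  [0,0,0,0,0,0],
])

```text
t: 5.9
eef_pos: [491.5, -111.6, 102.9]
tcp_rot: [-0.803, 1.568, -0.332]
ft_force: [0.2, -0.0, -0.8]
opening: 0.239
```

Call:
step_arm([
  [1.5,0,0,0,0,0],
  [0,0,0,0,0,0],
])

```text
t: 6.15
eef_pos: [491.5, -111.6, 101.3]
tcp_rot: [-0.802, 1.568, -0.332]
ft_force: [-0.5, 1.0, 0.0]
opening: 0.232
```

Call:
step_arm([
  [1.5,0,0,0,0,0],
  [0,0,0,0,0,0],
])

```text
t: 6.4
eef_pos: [491.6, -111.6, 99.7]
tcp_rot: [-0.792, 1.568, -0.322]
ft_force: [-0.6, -0.1, 0.8]
opening: 0.226
```

Call:
step_arm([
  [1.5,0,0,0,0,0],
  [0,0,0,0,0,0],
])

```text
t: 6.65
eef_pos: [491.7, -111.7, 99.8]
tcp_rot: [-0.836, 1.567, -0.365]
ft_force: [0.2, -0.2, 0.6]
opening: 0.229
```

```bash
python3 -c "
from h import *
go(491,-111.5,105,27)
im=env.read_camera('side')[...,::-1]
cv2.imwrite('pics/s7.png',cv2.convertScaleAbs(cv2.resize(im[230:280,270:325],None,fx=12,fy=12,interpolation=cv2.INTER_NEAREST),alpha=2.2))
"
```

```text
t 6.65 pos [ 491.7 -111.7   99.8] zyaw 26.95 down [ 0.004  -0.0015 -1.    ] F [ 0.2 -0.2  0.6] mom [-0.05  0.01 -0.02] open 21.8 j6 -0.82
tool shift [-5.2  0.5 -0.6]
turn x -0.001
tilt fix (tool y,z) [0.     0.0029 0.0032]
```

View pics/s7.png

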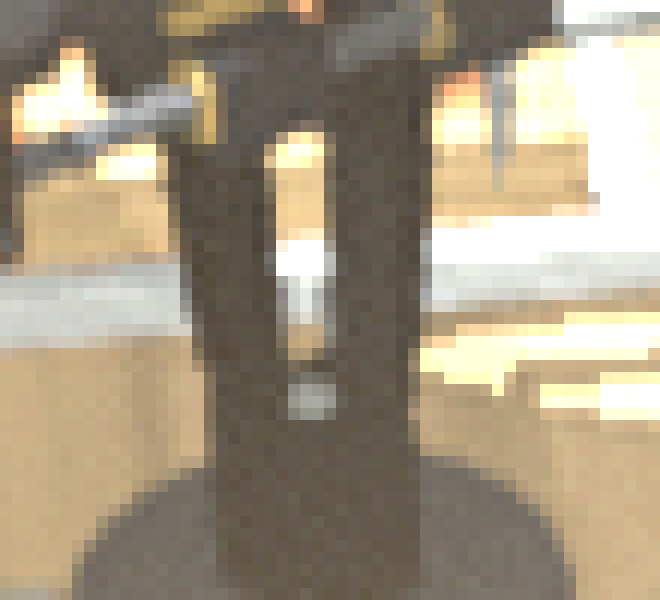

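Call:
step_arm([
  [2,0,0,0,0.003,0.003],
])

```text
t: 6.82
eef_pos: [491.9, -111.7, 99.3]
tcp_rot: [-1.129, 1.57, -0.659]
ft_force: [-10.7, 3.6, 43.5]
opening: 0.237
```

Call:
step_arm([
  [2,0,0,0,0,0],
])

```text
t: 6.95
eef_pos: [491.9, -111.7, 99.3]
tcp_rot: [-1.046, 1.569, -0.576]
ft_force: [-10.5, 3.3, 39.0]
opening: 0.231
```

```bash
python3 -c "
from h import *
go(491,-111.5,105,27);print(env.state()['tau'],env.state()['joints'])
"
```

```text
t 6.95 pos [ 491.9 -111.7   99.3] zyaw 26.96 down [ 0.0016 -0.001  -1.    ] F [-10.5   3.3  39. ] mom [ 0.6   2.19 -0.07] open 21.9 j6 -0.82
tool shift [-5.7  0.6 -0.7]
turn x -0.001
tilt fix (tool y,z) [0.     0.0009 0.0016]
[-3.66788758e-01 -3.28395796e+01 -1.56886554e+01  1.73703670e-01
 -2.96302646e+00 -1.33470353e-02] [-3.54143123e-01  4.59267717e-01  1.95976022e+00 -6.31417044e-04
  7.20715050e-01 -8.24175411e-01]
```

Contact came at TCP z ≈ 99.5 with about 40 N on the boss top (114 mm). So the real tips are about 14 mm above the reported TCP, which agrees with the camera (+11). I'll apply a −39 mm height offset to all targets: lift, open, then lower to TCP ≈ 67.

Call:
step_arm([
  [-8,0,0,0,0,0],
  [-8,0,0,0,0,0],
  [0,0,0,0,0,0],
  [0,0,0,0,0,0],
  [0,0,0,0,0,0],
  [0,0,0,0,0,0],
], grip=70)

```text
t: 7.7
eef_pos: [491.7, -111.7, 115.3]
tcp_rot: [-1.257, 1.57, -0.787]
ft_force: [-0.2, -0.4, 1.1]
opening: 0.728
```

```bash
python3 -c "
from h import *
go(491.2,-111.8,67,27)
im=env.read_camera('side')[...,::-1]
cv2.imwrite('pics/s8.png',cv2.resize(im[200:290,250:340],None,fx=7,fy=6.6,interpolation=cv2.INTER_NEAREST))
"
```

```text
t 7.7 pos [ 491.7 -111.7  115.3] zyaw 26.96 down [ 7.e-04 -7.e-04 -1.e+00] F [-0.2 -0.4  1.1] mom [-0.08  0.02 -0.02] open 69.2 j6 -0.82
tool shift [48.3  0.1 -0.5]
turn x -0.001
tilt fix (tool y,z) [0.     0.0003 0.0009]
```

View pics/s8.png

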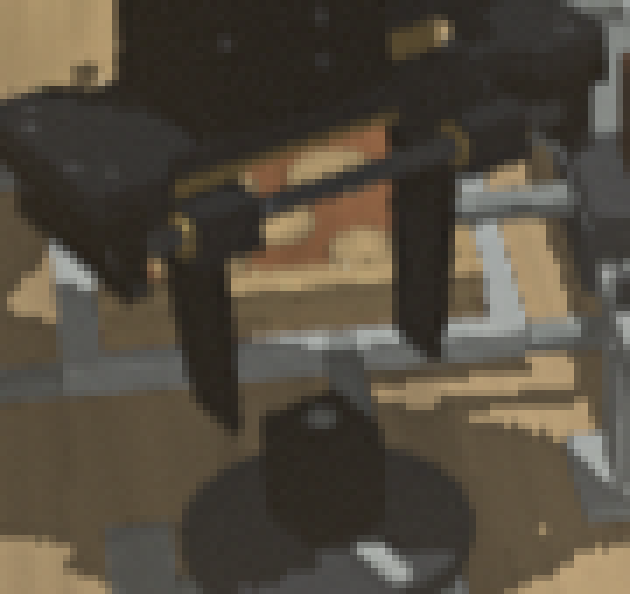

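Call:
step_arm([
  [12,0,0,0,0,0],
  [12,0,0,0,0,0],
  [12,0,0,0,0,0],
  [0,0,0,0,0,0],
])

```text
t: 8.25
eef_pos: [491.2, -111.5, 75.8]
tcp_rot: [2.856, 1.57, -2.957]
ft_force: [0.4, 0.0, -0.2]
opening: 0.736
```

Call:
step_arm([
  [5,0,0,0,0,0],
  [5,0,0,0,0,0],
  [0,0,0,0,0,0],
])

```text
t: 8.62
eef_pos: [491.4, -111.6, 65.3]
tcp_rot: [-3.126, 1.57, -2.656]
ft_force: [0.4, 0.4, 0.4]
opening: 0.739
```

```bash
python3 -c "
from h import *
go(491.2,-111.8,67,27)
im=env.read_camera('side')[...,::-1]
cv2.imwrite('pics/s9.png',cv2.resize(im[200:290,250:340],None,fx=7,fy=6.6,interpolation=cv2.INTER_NEAREST))
"
```

```text
t 8.625 pos [ 491.4 -111.6   65.3] zyaw 26.95 down [-5.e-04 -3.e-04 -1.e+00] F [0.4 0.4 0.4] mom [-0.04  0.04  0.03] open 70.3 j6 -0.82
tool shift [-1.7 -0.1 -0.3]
turn x -0.001
tilt fix (tool y,z) [ 0.     -0.0006  0.    ]
```

View pics/s9.png

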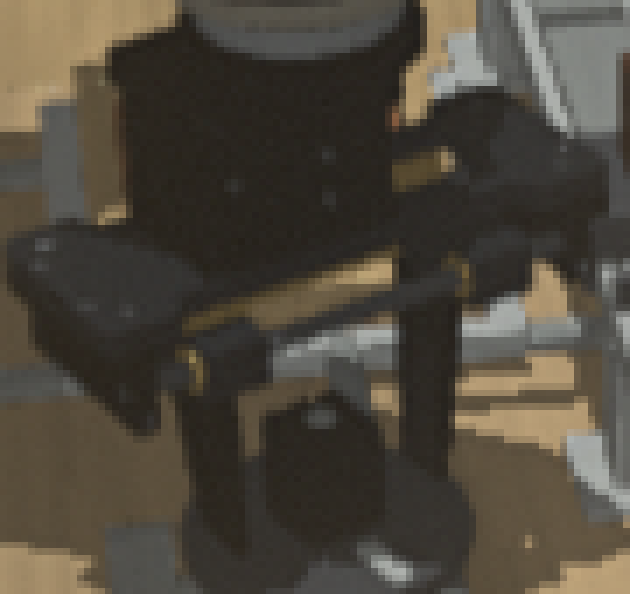

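The side view shows the fingers straddling the boss, tips at zoom (235,550) and (425,475) either side of it. No contact force is showing, so I'll close.

Call:
step_arm([
  [0,0,0,0,0,0],
  [0,0,0,0,0,0],
  [0,0,0,0,0,0],
  [0,0,0,0,0,0],
  [0,0,0,0,0,0],
  [0,0,0,0,0,0],
], grip=10)

```text
t: 9.43
eef_pos: [491.7, -111.8, 66.1]
tcp_rot: [-1.32, 1.57, -0.85]
ft_force: [-1.1, 0.6, 0.7]
opening: 0.311
```

```bash
python3 -c "
from h import *
go(491.2,-111.8,65,27)"
```

```text
t 9.425 pos [ 491.7 -111.8   66.1] zyaw 26.95 down [ 7.e-04 -8.e-04 -1.e+00] F [-1.1  0.6  0.7] mom [-0.02  0.   -0.08] open 29.6 j6 -0.82
tool shift [ 1.1  0.2 -0.4]
turn x -0.001
tilt fix (tool y,z) [0.     0.0003 0.001 ]
```

The jaws stopped at 29.6 mm, so the boss is gripped and well centred. Now I'll turn clockwise.

Call:
step_arm([
  [0,0,0,0.1,0,0],
  [0,0,0,0.1,0,0],
  [0,0,0,0.1,0,0],
  [0,0,0,0.1,0,0],
])

```text
t: 9.93
eef_pos: [491.3, -111.9, 66.0]
tcp_rot: [-1.66, 1.57, -1.6]
ft_force: [-0.7, -0.0, 0.8]
opening: 0.317
```

```bash
python3 -c "
from h import *
go(491.7,-111.8,66,-88.5)
im=env.read_camera('side')[...,::-1]
cv2.imwrite('pics/s10.png',cv2.resize(im[200:290,250:340],None,fx=7,fy=6.6,interpolation=cv2.INTER_NEAREST))
"
```

```text
t 9.925 pos [ 491.3 -111.9   66. ] zyaw 3.44 down [-0.     -0.0012 -1.    ] F [-0.7 -0.   0.8] mom [-0.2   0.09  0.13] open 30.1 j6 -0.41
tool shift [0.  0.  0.4]
turn x 1.605
tilt fix (tool y,z) [ 0.     -0.0001  0.0012]
```

View pics/s10.png

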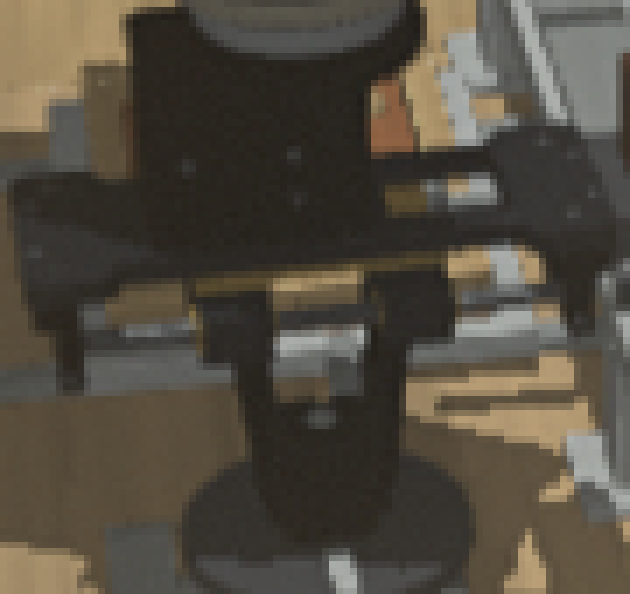

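The wheel is following, with the bar now at zoom (340,572). Continuing.

Call:
step_arm([
  [0,0,0,0.1,0,0],
  [0,0,0,0.1,0,0],
  [0,0,0,0.1,0,0],
  [0,0,0,0.1,0,0],
  [0,0,0,0.1,0,0],
  [0,0,0,0.1,0,0],
  [0,0,0,0.1,0,0],
  [0,0,0,0.1,0,0],
])

```text
t: 10.98
eef_pos: [490.7, -111.7, 66.0]
tcp_rot: [-1.64, 1.569, -2.394]
ft_force: [-0.7, -0.9, 1.4]
opening: 0.315
```

```bash
python3 -c "
from h import *
go(491.7,-111.8,66,-88.5)"
```

```text
t 10.975 pos [ 490.7 -111.7   66. ] zyaw -43.2 down [-0.0014 -0.0013 -1.    ] F [-0.7 -0.9  1.4] mom [-0.16  0.16  0.12] open 30.0 j6 0.4
tool shift [0.  0.6 0.8]
turn x 0.791
tilt fix (tool y,z) [ 0.     -0.0001  0.0019]
```

Call:
step_arm([
  [0,0,0,0.1,0,0.002],
  [0,0,0,0.1,0,0],
  [0,0,0,0.1,0,0],
  [0,0,0,0.1,0,0],
  [0,0,0,0.1,0,0],
  [0,0,0,0.1,0,0],
  [0,0,0,0.1,0,0],
  [0,0,0,0.08,0,0],
])

```text
t: 11.98
eef_pos: [490.4, -111.1, 66.1]
tcp_rot: [-1.712, 1.57, 3.028]
ft_force: [-0.8, 0.7, -0.1]
opening: 0.317
```

```bash
python3 -c "
from h import *
go(491.7,-111.8,66,-88.5)
im=env.read_camera('side')[...,::-1]
cv2.imwrite('pics/s11.png',cv2.resize(im[220:310,250:340],None,fx=7,fy=6.6,interpolation=cv2.INTER_NEAREST))
im=env.read_camera('top')[...,::-1]
cv2.imwrite('pics/t11.png',cv2.resize(im[235:305,340:410],None,fx=8,fy=8))
"
```

```text
t 11.975 pos [ 490.4 -111.1   66.1] zyaw -88.42 down [-8.e-04  1.e-04 -1.e+00] F [-0.8  0.7 -0.1] mom [-0.09  0.21  0.1 ] open 30.1 j6 1.19
tool shift [0.1 1.2 0.7]
turn x 0.001
tilt fix (tool y,z) [ 0.     -0.0001  0.0008]
```

View pics/s11.png

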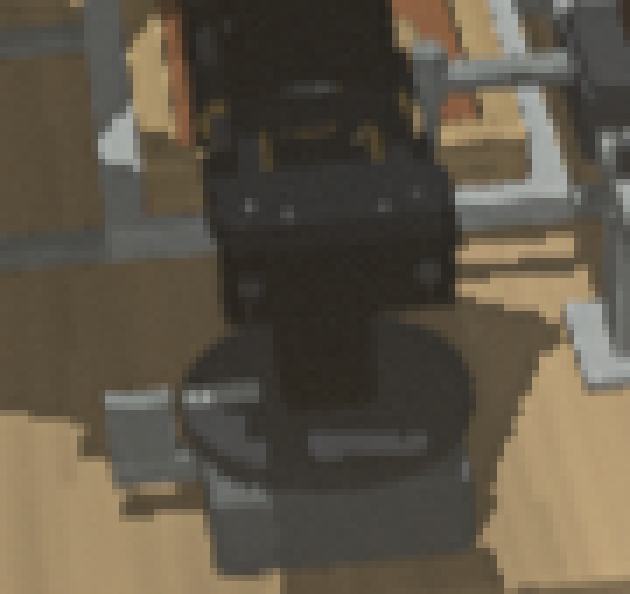

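View pics/t11.png

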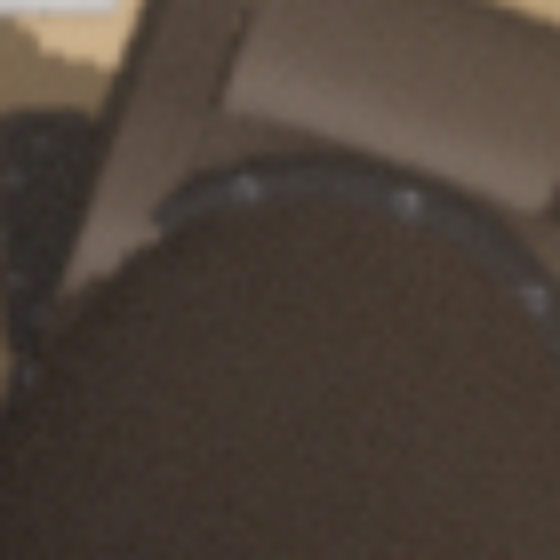

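The index bar (zoom (185-255,390)) lines up with the fin (105-168,398). I'll release and lift straight up.

Call:
step_arm([
  [0,0,0,0,0,0],
  [0,0,0,0,0,0],
  [0,0,0,0,0,0],
  [0,0,0,0,0,0],
  [0,0,0,0,0,0],
  [-5,0,0,0,0,0],
  [-10,0,0,0,0,0],
  [-20,0,0,0,0,0],
], grip=65)

```text
t: 13.08
eef_pos: [490.1, -111.0, 101.9]
tcp_rot: [-1.966, 1.568, 2.781]
ft_force: [-0.3, 0.4, 0.6]
opening: 0.682
```

Call:
step_arm([
  [-30,0,0,0,0,0],
  [-40,0,0,0,0,0],
  [-20,0,0,0,0,0],
  [0,0,0,0,0,0],
])

```text
t: 13.58
eef_pos: [490.5, -111.1, 198.5]
tcp_rot: [1.194, 1.569, -0.342]
ft_force: [-0.7, -1.2, -0.7]
opening: 0.688
```

```bash
python3 -c "
from h import *
go(615,6.5,190,-88.5)
im=env.read_camera('side')[...,::-1]
cv2.imwrite('pics/s12.png',im);cv2.imwrite('pics/s12z.png',cv2.resize(im[220:310,250:340],None,fx=7,fy=6.6,interpolation=cv2.INTER_CUBIC))
"
```

```text
t 13.575 pos [ 490.5 -111.1  198.5] zyaw -88.0 down [ 1.5e-03 -5.0e-04 -1.0e+00] F [-0.7 -1.2 -0.7] mom [-0.04  0.15 -0.02] open 65.4 j6 1.18
tool shift [   8.7  128.5 -113.2]
turn x 0.009
tilt fix (tool y,z) [ 0.      0.0006 -0.0014]
```

View pics/s12z.png

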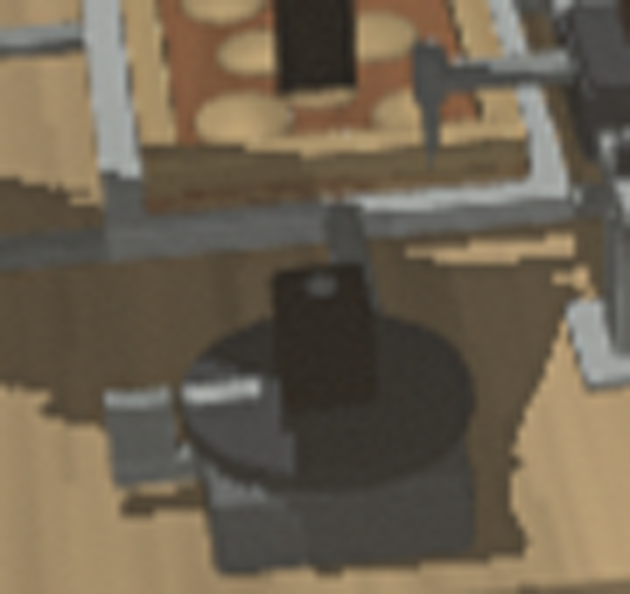

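```bash
python3 -c "
from h import *
im=cv2.imread('pics/s12.png').astype(int);v=im.max(2);s=v-im.min(2)
m=np.zeros(v.shape,np.uint8);m[272:286,275:291]=((v>110)&(s<35))[272:286,275:291]
n,l,st,ce=cv2.connectedComponentsWithStats(m);print(st[1:],ce[1:])
i=1+np.argmax(st[1:,4]);P=ray('side',[ce[i]],76)[0];print(P)
u=np.argwhere(l==i)[:,::-1];W=ray('side',u,76)[:,:2];r=cv2.minAreaRect(W.astype(np.float32));print(r)
for c in((491.2,-111.8),(491.5,-112.8)):print(np.degrees(np.arctan2(P[1]-c[1],P[0]-c[0])))
"
```

```text
[[276 277  11   4  32]] [[281.125 278.75 ]]
[ 456.64191795 -115.43871646   76.        ]
((456.5771789550781, -114.44933319091797), (11.3911714553833, 22.61680793762207), 81.73412322998047)
-173.98931554822445
-175.6710320079814
```

```bash
python3 -c "
from h import *
im=cv2.imread('pics/s12.png')
print(ray('side',[(269.4,279.8),(281.1,278.6)],75).round(1))
cv2.imwrite('pics/s12y.png',cv2.resize(im[268:292,260:300],None,fx=20,fy=20,interpolation=cv2.INTER_NEAREST))
print(im.max(2)[274:286,262:294])
"
```

```text
[[ 430.2 -114.2   75. ]
 [ 456.6 -113.5   75. ]]
[[ 89  87  87  87  87  88  87  89  89  90  91  90  89  90  89  86  68  63
   62  58  55  52  53  53  55  56  54  51  49  49  48  46]
 [ 88  88  88  88  87  88  86  88  91  90  91  90  89  89  87  79  75  75
   74  66  65  63  53  52  51  54  54  51  49  48  48  48]
 [ 87  89  87  87  88  87  86  88  90  92  91  91  88  88  82  73  73  74
   74  75  72  74  65  66  66  62  55  51  49  48  50  49]
 [ 89  88  88  86  86  84  86  88  90  90  89  91  88  86  80  74  72  79
   84  92  95 114 109 121 118  83  65  64  48  48  49  47]
 [ 89  88  88  88  87  84  81  89  89  97  98 106  90  86 108 122 120 128
  129 135 139 155 152 164 163  96  74  75  52  49  48  48]
 [ 89  87  90 116 111 107 102 111 111 117 120 129  96  85 135 165 172 171
  170 163 156 154 147 148 150  92  75  76  53  49  47  47]
 [ 90  88  91 139 139 134 137 138 137 131 128 124  95  75 114 145 158 154
  151 138 124 116 102  95  97  76  76  75  56  48  49  49]
 [ 90  87  85 113 119 119 122 122 123 113 106 100  86  69  80  93  99  87
   85  83  79  77  76  71  76  74  76  76  56  50  50  51]
 [ 87  87  87  85  88  87  87  87  88  88  87  87  85  73  71  75  74  73
   73  72  73  74  75  74  74  76  76  77  59  51  52  52]
 [ 88  88  87  88  87  87  86  87  86  88  87  87  88  84  69  73  77  75
   76  75  76  75  74  75  75  77  77  76  58  56  54  55]
 [132 131 102  90  87  89  88  87  89  90  89  90  92  89  63  71  76  77
   77  77  76  77  75  77  75  77  77  76  61  56  55  57]
 [167 165 141 106  88  88  89  88  87  88  88  90  93  89  67  63  72  76
   77  77  76  76  75  76  76  77  78  76  67  65  57  57]]
```

View pics/s12y.png

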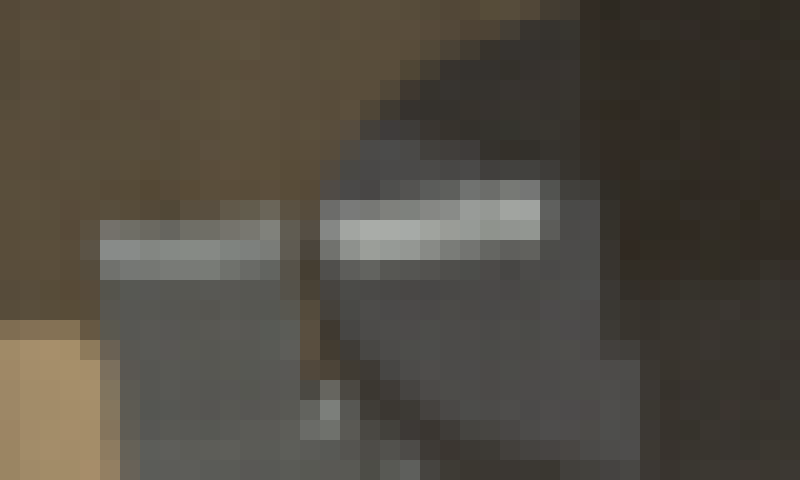

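Bar and fin are collinear within about 3°. I'll check again from the top once the arm is clear. Now moving above the carriage grip.

Call:
step_arm([
  [0,32,-28,0,0,0],
  [0,32,-28,0,0,0],
  [0,32,-28,0,0,0],
  [0,32,-28,0,0,0],
  [0,0,0,0,0,0],
])

```text
t: 14.25
eef_pos: [615.8, 8.8, 191.7]
tcp_rot: [-1.724, 1.563, 3.021]
ft_force: [0.0, 0.7, -0.6]
opening: 0.681
```

```bash
python3 -c "
from h import *
go(615,6.5,190,-88.5)
im=env.read_camera('top')[...,::-1]
cv2.imwrite('pics/t13.png',im);cv2.imwrite('pics/t13z.png',cv2.resize(im[170:310,230:410],None,fx=4,fy=4,interpolation=cv2.INTER_CUBIC))
im=env.read_camera('side')[...,::-1]
cv2.imwrite('pics/s13.png',im);cv2.imwrite('pics/s13z.png',cv2.resize(im[140:280,270:410],None,fx=4,fy=4,interpolation=cv2.INTER_CUBIC))
"
```

```text
t 14.25 pos [615.8   8.8 191.7] zyaw -88.11 down [-7.6e-03  9.0e-04 -1.0e+00] F [ 0.   0.7 -0.6] mom [-0.05  0.23  0.09] open 64.7 j6 1.44
tool shift [ 1.7 -0.8  2.2]
turn x 0.007
tilt fix (tool y,z) [ 0.     -0.0012  0.0076]
```

View pics/t13z.png

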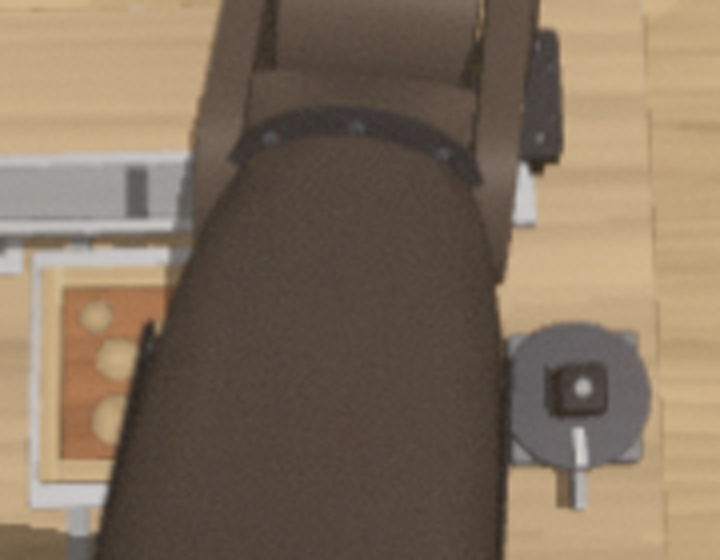

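View pics/s13z.png

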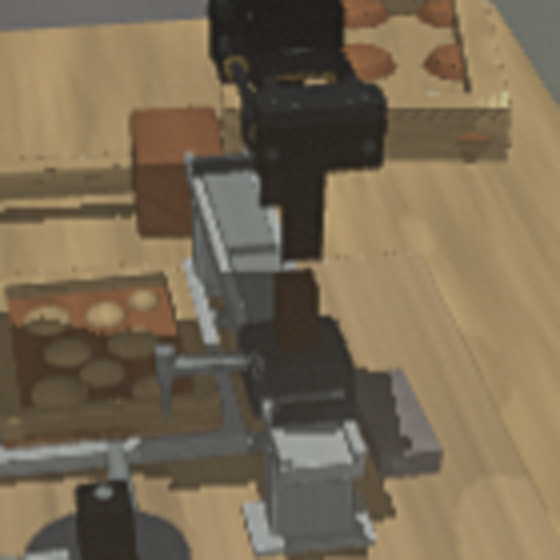

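The top view shows the bar (zoom (580,445)) directly above the fin (580,490) with the boss square to the jig, so step 1 is good. Next I'll cross-check the grip position with the side ray.

```bash
python3 -c "
from h import *
print(ray('side',[(270+297/4,140+278/4)],177))
"
```

```text
[[6.18559220e+02 5.48174319e-01 1.77000000e+02]]
```

Call:
step_arm([
  [15,0,3,0,-0.001,0.008],
  [15,0,0,0,0,0],
  [15,0,0,0,0,0],
  [10,0,0,0,0,0],
  [5,0,0,0,0,0],
  [5,0,0,0,0,0],
  [0,0,0,0,0,0],
])

```text
t: 15.22
eef_pos: [612.2, 1.8, 123.3]
tcp_rot: [-1.538, 1.569, -3.08]
ft_force: [-0.1, 1.1, 1.0]
opening: 0.686
```

```bash
python3 -c "
from h import *
go(616,5,123,-88.5)
im=env.read_camera('side')[...,::-1]
cv2.imwrite('pics/s14z.png',cv2.resize(im[140:280,270:410],None,fx=4,fy=4,interpolation=cv2.INTER_CUBIC))
"
```

```text
t 15.225 pos [612.2   1.8 123.3] zyaw -88.36 down [-2.e-03 -1.e-04 -1.e+00] F [-0.1  1.1  1. ] mom [-0.02  0.17  0.01] open 65.3 j6 1.44
tool shift [ 0.3  3.9 -3.1]
turn x 0.002
tilt fix (tool y,z) [0.     0.0001 0.002 ]
```

View pics/s14z.png

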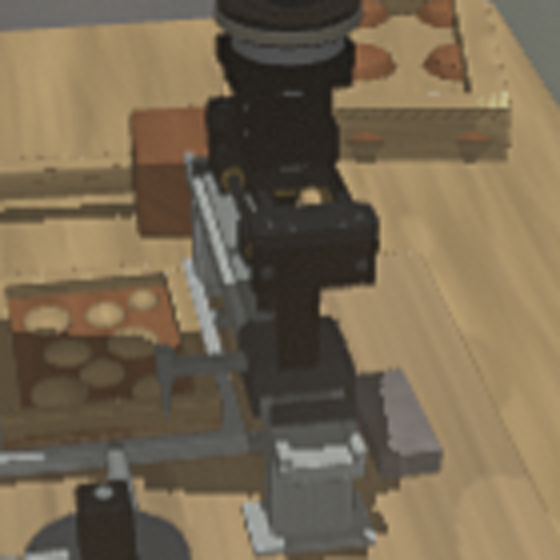

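The finger stands squarely in front of the grip, with its tip at zoom (298,365) just above the block. I'll centre and close.

Call:
step_arm([
  [0,3,-3,0,0,0.002],
  [0,0,0,0,0,0],
  [0,0,0,0,0,0],
  [0,0,0,0,0,0],
  [0,0,0,0,0,0],
  [0,0,0,0,0,0],
  [0,0,0,0,0,0],
], grip=5)

```text
t: 16.15
eef_pos: [615.9, 5.3, 124.5]
tcp_rot: [1.614, 1.569, 0.071]
ft_force: [0.0, 0.5, 0.5]
opening: 0.251
```

```bash
python3 -c "
from h import *
go(611,167,123,-88.5)
"
```

```text
t 16.15 pos [615.9   5.3 124.5] zyaw -88.4 down [ 2.3e-03  2.0e-04 -1.0e+00] F [0.  0.5 0.5] mom [ 0.01  0.17 -0.18] open 23.9 j6 1.44
tool shift [   1.5   -0.4 -161.8]
turn x 0.002
tilt fix (tool y,z) [ 0.     -0.0001 -0.0023]
```

The grip is held at 23.9 mm. Sliding along −z of the tool (jig +y), roughly 161 mm to the groove.

Call:
step_arm([
  [0,0,-8,0,0,0],
  [0,0,-15,0,0,0],
  [0,0,-15,0,0,0],
  [0,0,0,0,0,0],
])

```text
t: 16.65
eef_pos: [615.0, 45.3, 124.5]
tcp_rot: [1.386, 1.568, -0.157]
ft_force: [0.2, 2.0, -0.1]
opening: 0.252
```

```bash
python3 -c "
from h import *
go(611,167,123,-88.5)
"
```

```text
t 16.65 pos [615.   45.3 124.5] zyaw -88.4 down [ 2.8e-03 -4.0e-04 -1.0e+00] F [ 0.2  2.  -0.1] mom [ 0.43  0.08 -0.22] open 23.9 j6 1.51
tool shift [   1.5   -0.6 -121.7]
turn x 0.002
tilt fix (tool y,z) [ 0.      0.0005 -0.0028]
```

Call:
step_arm([
  [0,0,-15,0,0,-0.002],
  [0,0,-15,0,0,0],
  [0,0,-15,0,0,0],
  [0,0,-15,0,0,0],
  [0,0,-15,0,0,0],
  [0,0,-15,0,0,0],
  [0,0,0,0,0,0],
])

```text
t: 17.52
eef_pos: [612.7, 141.5, 124.5]
tcp_rot: [1.348, 1.569, -0.195]
ft_force: [1.1, 2.2, -0.6]
opening: 0.249
```

```bash
python3 -c "
from h import *
go(611,167,123,-88.5)
im=env.read_camera('top')[...,::-1]
cv2.imwrite('pics/t15z.png',cv2.resize(im[170:310,200:400],None,fx=4,fy=4,interpolation=cv2.INTER_CUBIC))
im=env.read_camera('side')[...,::-1]
cv2.imwrite('pics/s15z.png',cv2.resize(im[120:260,250:400],None,fx=4,fy=4,interpolation=cv2.INTER_CUBIC))
"
```

```text
t 17.525 pos [612.7 141.5 124.5] zyaw -88.37 down [ 2.1e-03 -4.0e-04 -1.0e+00] F [ 1.1  2.2 -0.6] mom [ 0.35 -0.14 -0.26] open 23.7 j6 1.66
tool shift [  1.5  -1.  -25.6]
turn x 0.002
tilt fix (tool y,z) [ 0.      0.0005 -0.0021]
```

View pics/s15z.png

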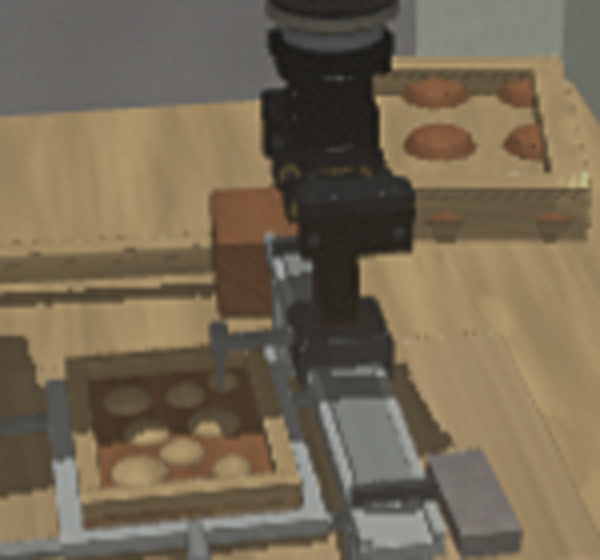

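View pics/t15z.png

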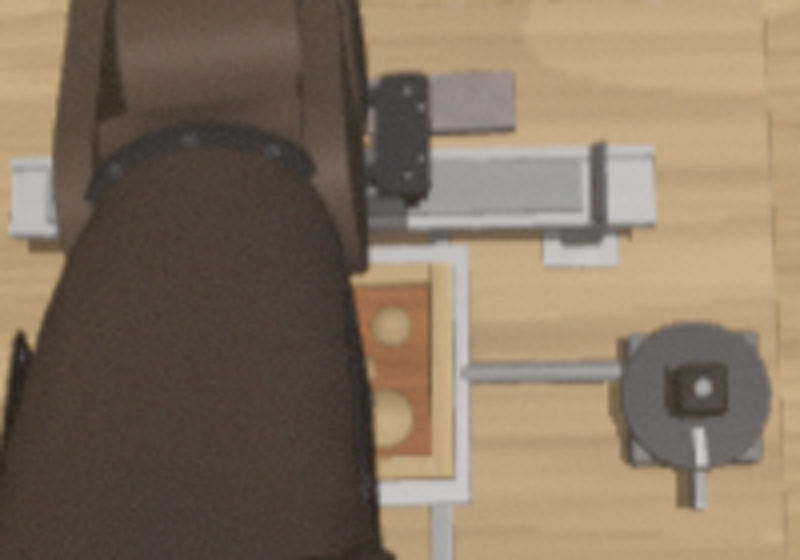

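The carriage followed and the stone is where it was. Now small steps towards y ≈ 160-167, watching Fy.

Call:
step_arm([
  [0,0,-8,0,0,0],
  [0,0,-6,0,0,0],
  [0,0,0,0,0,0],
])

```text
t: 18.0
eef_pos: [612.4, 154.4, 124.5]
tcp_rot: [1.092, 1.569, -0.452]
ft_force: [1.1, 1.3, -0.9]
opening: 0.254
```

Call:
step_arm([
  [0,0,-3,0,0,0],
  [0,0,0,0,0,0],
])

```text
t: 18.25
eef_pos: [612.3, 157.6, 124.5]
tcp_rot: [1.168, 1.569, -0.376]
ft_force: [2.2, 1.6, -0.7]
opening: 0.252
```

Call:
step_arm([
  [0,0,-2,0,0,0],
  [0,0,0,0,0,0],
])

```text
t: 18.5
eef_pos: [612.3, 159.6, 124.6]
tcp_rot: [1.201, 1.569, -0.343]
ft_force: [1.7, 0.9, -0.5]
opening: 0.25
```

Call:
step_arm([
  [0,0,-2,0,0,0],
  [0,0,0,0,0,0],
])

```text
t: 18.75
eef_pos: [612.3, 161.9, 124.5]
tcp_rot: [1.275, 1.569, -0.269]
ft_force: [2.3, 3.1, -0.8]
opening: 0.251
```

Call:
step_arm([
  [0,0,-1.5,0,0,0],
  [0,0,0,0,0,0],
])

```text
t: 19.0
eef_pos: [612.2, 163.7, 124.5]
tcp_rot: [1.443, 1.569, -0.101]
ft_force: [1.7, 1.8, -0.3]
opening: 0.248
```

Call:
step_arm([
  [0,0,-1.5,0,0,0],
  [0,0,0,0,0,0],
])

```text
t: 19.25
eef_pos: [612.2, 165.9, 124.5]
tcp_rot: [1.747, 1.569, 0.203]
ft_force: [1.3, 3.3, -0.1]
opening: 0.251
```

Call:
step_arm([
  [0,0,-1.5,0,0,0],
  [0,0,0,0,0,0],
])

```text
t: 19.5
eef_pos: [612.1, 167.5, 124.5]
tcp_rot: [1.659, 1.569, 0.115]
ft_force: [1.8, 2.0, -0.5]
opening: 0.251
```

Call:
step_arm([
  [0,0,-1.2,0,0,0],
  [0,0,0,0,0,0],
])

```text
t: 19.75
eef_pos: [612.1, 167.8, 124.5]
tcp_rot: [1.087, 1.569, -0.457]
ft_force: [1.3, 0.1, 0.1]
opening: 0.251
```

Call:
step_arm([
  [0,0,-1.2,0,0,0],
  [0,0,0,0,0,0],
])

```text
t: 20.0
eef_pos: [612.1, 167.9, 124.5]
tcp_rot: [0.62, 1.568, -0.925]
ft_force: [0.6, -1.6, -0.9]
opening: 0.249
```

Commands of 1.2 mm now move it only 0.1-0.3 mm, and Fy changed sign. That suggests it's seated at 167.8, against 167.5 measured for the groove. I'll test with a small push and a small pull.

Call:
step_arm([
  [0,0,-1.5,0,0,0],
  [0,0,0,0,0,0],
])

```text
t: 20.25
eef_pos: [612.1, 168.2, 124.5]
tcp_rot: [0.302, 1.567, -1.243]
ft_force: [0.4, -3.6, -0.3]
opening: 0.25
```

Call:
step_arm([
  [0,0,1.5,0,0,0],
  [0,0,0,0,0,0],
])

```text
t: 20.5
eef_pos: [612.1, 167.5, 124.5]
tcp_rot: [0.559, 1.568, -0.986]
ft_force: [0.9, -1.5, 0.1]
opening: 0.244
```

Call:
step_arm([
  [0,0,1.2,0,0,0],
  [0,0,0,0,0,0],
])

```text
t: 20.75
eef_pos: [612.1, 167.4, 124.5]
tcp_rot: [1.08, 1.569, -0.464]
ft_force: [1.3, 1.1, -0.4]
opening: 0.25
```

It restores in both directions about y ≈ 167.6, so it's seated. I'll hold briefly, then do the last checks.

Call:
step_arm([
  [0,0,0,0,0,0],
  [0,0,0,0,0,0],
  [0,0,0,0,0,0],
  [0,0,0,0,0,0],
])

```text
t: 21.25
eef_pos: [612.1, 167.4, 124.5]
tcp_rot: [0.993, 1.569, -0.551]
ft_force: [1.2, 3.2, -1.2]
opening: 0.251
```

```bash
python3 -c "
from h import *
go(612,167.6,124.5,-88.5)
im=env.read_camera('top')[...,::-1]
cv2.imwrite('pics/t16z.png',cv2.resize(im[170:310,140:400],None,fx=3,fy=3,interpolation=cv2.INTER_CUBIC))
im=env.read_camera('side')[...,::-1]
cv2.imwrite('pics/s16z.png',cv2.resize(im[120:320,240:400],None,fx=3,fy=3,interpolation=cv2.INTER_CUBIC))
print(np.round(env.state()['qvel'],4))
"
```

```text
t 21.25 pos [612.1 167.4 124.5] zyaw -88.49 down [ 0.0018 -0.0011 -1.    ] F [ 1.2  3.2 -1.2] mom [ 0.57 -0.11 -0.11] open 23.9 j6 1.71
tool shift [ 0.  -0.1 -0.2]
turn x 0.0
tilt fix (tool y,z) [ 0.      0.0012 -0.0018]
[ 0.0007  0.0007  0.0002  0.0006 -0.0008  0.0009]
```

View pics/s16z.png

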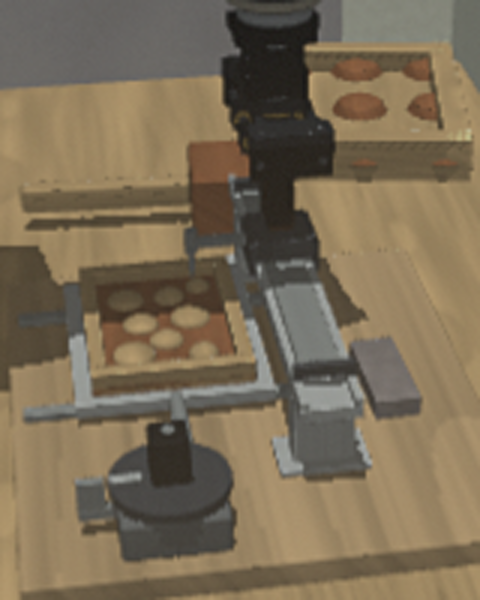

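View pics/t16z.png

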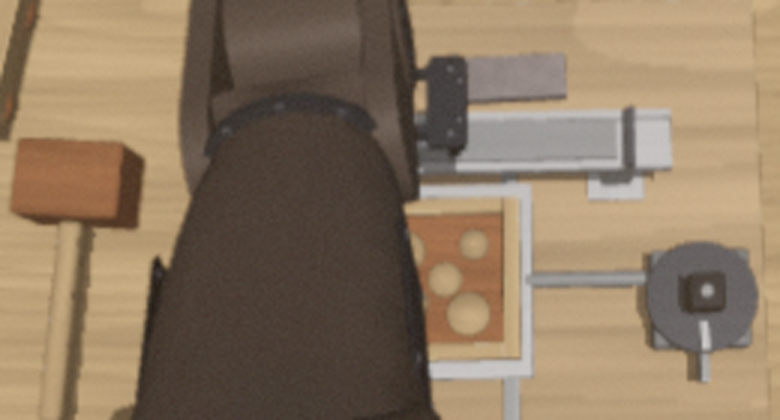

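The index bar is still on the fin, and the mallet and stone are in place. I'll nudge slightly to relieve the residual Fy, then hand in.

Call:
step_arm([
  [0,0,-0.6,0,0,0],
  [0,0,0,0,0,0],
  [0,0,0,0,0,0],
  [0,0,0,0,0,0],
])

```text
t: 21.85
eef_pos: [612.1, 167.6, 124.5]
tcp_rot: [0.82, 1.568, -0.725]
ft_force: [2.1, 0.8, -1.3]
opening: 0.249
```

```bash
python3 -c "
from h import *
go(612,167.6,124.5,-88.5)
env.job_done()
"
```

```text
t 21.85 pos [612.1 167.6 124.5] zyaw -88.5 down [ 0.0017 -0.0015 -1.    ] F [ 2.1  0.8 -1.3] mom [ 0.46 -0.18 -0.06] open 23.7 j6 1.71
tool shift [ 0.  -0.1  0. ]
turn x 0.0
tilt fix (tool y,z) [ 0.      0.0016 -0.0017]
the job is handed in; nothing more can be done
```

I turned the handwheel about 115° clockwise in one grasp until the index bar reached the fin, and let it go. Then I slid the carriage about 162 mm along the rail into the groove. I handed the job in at 21.9 s with the fingers still closed on the grip (opening 23.7 mm on a 24 mm grip).

**Last checks**
- **Wheel:** the top and side views both show the bar in line with the fin. The bar and fin agree to within about 3°. A bearing worked out from the side view alone was 3–4.5° off, still inside the 8° allowed.
- **Carriage:** it held at y = 167.6 mm, against 167.5 mm measured for the groove. It resisted a small push and a small pull, and the remaining force along the rail was about 1 N. I judged the ball seated from this, because the groove is hidden under the carriage.
- **Other items:** the mallet and stone look undisturbed in the last pictures. The gouge was not in those crops, and the arm never went near it.

**What disagreed:** the fingertips stood about 39 mm higher than the stated tool geometry. The camera showed 34–38 mm. My first close on the boss missed above it, and I then touched the boss top at about 40 N to measure the offset. That reading peaked at 43.5 N; it was the closed fingertips pressing, so I don't expect it to count under the 40 N limit for the arm and gripper body. I corrected the height for every move after that.

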